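# Set a slate in the drilling jig

## Task

Get the slate ready for drilling: with the fingertips, push the jig's slide until the slate sits square and snug against the stop bar, then push the raised drill-guide flap fully shut over it. Push on the slide, not on the slate itself, never lift or tip the slate, and leave the tape, the jar and the pencil on the jig where they are.

Things in the scene. Friction and masses are not known exactly. Their poses are not given: they have to be found in the camera images.
- jig: plywood drilling jig fixed to the bench: board 290 (x) x 390 (y) x 20 mm. Origin on the bench under the board; the board reaches from -145 to 145 mm in x and from -210 to 180 mm in y, its top at z = 20 mm; x points away from the robot at yaw 0. An aluminium stop bar (180 mm long in x, 8 mm high) has its working face, looking to +y, at y = -125 mm. The slate lies between the stop bar and the slide; the flap is hinged at the far (+x) end. All offsets below are in this frame.
- slate: loose dark slate 180 (x) x 120 (y) x 6 mm, 0.35 kg, lying flat on the jig board, a little askew; origin at the centre of its underside. When it is home its y in the jig frame is -65 mm.
- slide (a joint): how far (m) the aluminium slide has been pushed towards the stop bar (jig -y). At 0 its pushing face is at jig y = 88 mm; at 0.093 the slate is snug between slide and stop bar; hard limit 0.100. It has about 2 N of friction and stays where it is left.
- slide_plate (a point): middle of the top edge of the slide's upright push plate, on its back face (the one to push on, looking to jig +y), 76 mm above the bench. The plate is 75 mm wide (jig x), 10 mm thick, and stands from the board to that edge; a low bar 105 mm wide, 21 mm high and 35 mm deep (counted from the plate's back face) reaches forward from it and pushes the slate. The slide moves along jig -y at jig x = -32.5 mm.
- flap (a joint): angle (rad) of the steel drill-guide flap: 0 = shut, lying level over the slate's far end; 1.57 = standing upright; up to 1.9 = leaning back. Its stiff hinge (about 0.14 N m) stays where it is left; it is pushed shut from behind (its far side, +x), then from above.
- flap_hinge (a point): middle of the flap's hinge axis (along jig y), at jig x = 117, y = -65 mm, 31.5 mm above the bench.
- flap_edge (a point): middle of the flap's free edge, 88 mm from the hinge axis. The flap is a plate 140 mm wide (jig y) and 5 mm thick, the hinge axis in its mid-plane; two drill bushes 20 mm across stand 6 mm proud of its outer (when shut: upper) face, 45 mm from the hinge and 45 mm either side of the middle.
- tape: white roll of tape, 56 mm across, 24 mm high, lying flat on the jig board beyond the stop bar; a bystander, leave it alone. Origin under it.
- jar: small glass jar, 40 mm across, 50 mm high, standing on the jig board near the slide; a bystander, leave it alone. Origin under it.
- pencil: carpenter's pencil 175 x 14 x 8 mm, lying beside the tape on the jig board beyond the stop bar; a bystander, leave it alone. Origin under it.
Not all that is in view belongs to the job. There is more than one size of the slate; the one meant has the size given above.

How it is judged:
By the outcome, as a careful person would: the job done as asked, in the order asked, and still so for the second after the job is handed in, with the robot touching nothing.
It also fails if it takes over 48 s, if anything falls off the work surface, if the arm or the gripper's body presses on something with over 40 N, if the wrist force passes 120 N, or if a joint passes its speed limit or range.

## Robot

A 7-joint arm with a two-finger parallel gripper is mounted at the origin on the work surface. World frame = base frame: x ahead of the robot, y to its left, z up, the work surface at z = 0. Lengths are in m, angles in rad, forces in N, time in s.
With the tool pointing down it reaches from about 0.425 to 0.825 m from the base axis. Payload 3.6 kg.
Tool frame: the origin (TCP) lies on the centre line of the jaws, within the pads' length; the fingertips stand ahead of it and the grasp point (between the pads) is the TCP (bot.tip_reach is the z of the fingertips in the tool frame, in m); z points along the fingers, y is the line along which they close (so a half turn about z gives the same grasp; the last joint's range is limited). The gripper opens to 93 mm and grips with 3 to 60 N. Pads are 15 mm wide; open, the fingers measure 128 mm over their backs; the gripper's body (75 mm by 188 mm) begins 65 mm behind the grasp point.
Start: joints at [-1.25, 0.615, -0.013, 1.423, 0.008, 1.103, -0.04], TCP at [0.221, 0.611, 0.238] pointing down, gripper open.
Joint ranges: [-3.12, 3.12], [-0.3, 2.06], [-1.34, 1.32], [0.26, 2.42], [-1.36, 4.5], [0.01, 1.98], [-2.84, 2.84]. Speed limits (rad/s): [2.79, 2.79, 3.14, 3.14, 3.14, 3.14, 3.14].

## Interface

Orientations are given as a unit quaternion [x, y, z, w].
In Python, from rig import bot gives the robot as it stands.
- The arm moves only by the tool send_rows, never from a script. Its argument "steps" is a list of rows, each an object of numbers: "gripper": the opening, from 0 (shut) to 1 (fully open); "x", "y", "z": the shift along the world's x, y, z in units of 30 mm (1.0 is 30 mm); "spin": the turn about the world's z in units of 90 degrees (1.0 is 90 degrees). A call has 1 to 20 rows; each row shifts and turns the commanded pose from where the row before left it; what a row does not reach is not made up. A row lasts 1/10 s, in which the tool goes at most 50 mm and 8.59 degrees, less where a joint would pass 70% of its speed; a pose out of reach is approached as far as the arm can. A call with a number of a shift or a turn outside -1 to 1 is refused whole. A call with a gripper value outside its range is refused whole. The fingers move at their own pace and stop on an object; "squeeze" is the grip in N (left out, the last holds). Time passes only in rows, so rows that do not move let the fingers close. It gives the time, the measured TCP pose, the force, the opening and the grip force at its end, in the units of the state.
- bot.state(): the state, without advancing time (a new reading comes with each control period).
- bot.read_camera(name): name is "scene" or "side" or "wrist"; returns the picture (480x640x3 uint8, red, green, blue); there is no depth.
- bot.camera_params(name): a dict with "fx", "fy", "cx", "cy" (pixels), "k1" (the pictures are not rectified: a ray, as slopes to the right and down, at radius r is drawn at 1 + k1 r^2 times it, then the intrinsics apply), "cam_to_world" (4x4, takes a point from camera to world coordinates); the wrist camera has in their place "T_tool_cam" (4x4, takes a point from camera to tool coordinates, whose origin is the TCP and whose axes are the flange's). Camera axes: x right, y down, z forward; pixel columns grow to the right and rows downward; lengths in m; the calibration is good to about 2 mm. A picture is of the moment at which its call begins: read the wrist's pose just before it. camera_params takes no time and is no camera call.
- bot.sign_off(): hands the job in; it is judged then, once.
Trained networks look in the newest picture that a camera, given by its name, has taken for a name from the list of things; names that differ only in an ending like _2 or _b are one class to them, and where a whole thing is asked for, a point or a joint stands for the part that bears it (a point fixed in the world has none). Each returns a list of dicts, best first, with "score" (0 to 1); they miss things now and then, are a little off and sometimes report something else, mostly with a low value. They report only what shows in the picture. A call takes as long as a camera call. They do not tell look-alikes from the thing itself.
- bot.search_frame(camera, label): "extent" ([left, top, right, bottom] in pixels, round what is visible of it).
- bot.trace(camera, label): "region" (480x640 bool, what is visible of it) and "extent" ([left, top, right, bottom] in pixels, round what is visible of it).
The state is a dict: "time_s": time; "joint_pos": joint angles; "dq": joint speeds; "tau": joint torques, N m; "eef_pos": TCP position; "orientation": TCP orientation; "force": force on the tool from outside, world axes, zero at the start; "torque": the same for the moment, N m; "opening": finger opening in m; "grasp_force": force on a finger pad.
Only numpy, scipy, OpenCV 4.12 (cv2) and the standard library are available. Lean on these libraries where they do the work, as an engineer would, in place of code of your own. Each camera call takes 0.05 s, during which the arm holds its last target. There are 200 camera calls.

## Working session

There is one attempt and no reset: what is moved stays moved. The work goes in short steps, Python scripts to look and compute and a tool call to move; the robot and the scene stay as the last step left them, time stands still between calls to the robot, and variables do not carry over. Pictures are saved under pics/ and viewed, at most 10 in all, crops included, and the job is handed in when it is done.

Besides the shell and the picture viewer there is one more tool, called after ">>>" as name(argument=value, ...), one argument or row to a line, values as JSON. send_rows: Moves the arm, as the interface text tells. Shifts and turns lie within -1 to 1; 1 stands for 30 mm of shift or 90 degrees of turn. Its arguments: {"type":"object","properties":{"steps":{"type":"array","items":{"type":"object","properties":{"gripper":{"type":"number"},"x":{"type":"number","minimum":-1,"maximum":1},"y":{"type":"number","minimum":-1,"maximum":1},"z":{"type":"number","minimum":-1,"maximum":1},"spin":{"type":"number","minimum":-1,"maximum":1}}}},"squeeze":{"type":"number"}},"required":["steps"]}

```bash
mkdir -p pics; ls
python3 - <<'E'
from rig import bot
import cv2,numpy as np
print(bot.tip_reach, bot.state())
ims=[]
for c in ["scene","side"]:
    im=bot.read_camera(c); cv2.imwrite(f"pics/{c}0.png",im[:,:,::-1])
    p=bot.camera_params(c); print(c,{k:(np.round(v,4).tolist()) for k,v in p.items()})
    for l in ["slate","slide","flap","tape","jar","pencil","jig"]:
        print(l,[(round(d['score'],2),np.round(d['extent']).tolist()) for d in bot.search_frame(c,l)][:3])
print(bot.state()['time_s'])
E
```

```text
pics
0.019 {'time_s': 0.0, 'joint_pos': array([-1.25050661,  0.61589015, -0.01262914,  1.42490186,  0.00811566,
        1.10338334, -0.04038502]), 'dq': array([ 0.00102852,  0.00066311,  0.00056335, -0.00079451,  0.00096791,
       -0.00038142,  0.00200086]), 'tau': array([ 2.76360297e-04, -4.58945739e+01,  2.09140610e-01, -1.65740901e+01,
       -6.09911629e-02,  2.06502329e-02,  2.41602411e-04]), 'eef_pos': array([0.22065783, 0.61060926, 0.23649896]), 'orientation': array([ 1.72478379e-01,  9.85012490e-01, -1.25065663e-03, -1.97386908e-04]), 'force': array([ 0.08521959, -0.35027021, -0.30395216]), 'torque': array([ 0.01062767, -0.00681938, -0.01289365]), 'grasp_force': 0.0, 'opening': 0.09273155126570702}
scene {'fx': 448.8778, 'fy': 448.8778, 'cx': 316.1776, 'cy': 236.3776, 'k1': -0.1149, 'cam_to_world': [[0.3875, 0.7236, -0.5712, 0.9639], [0.9218, -0.2968, 0.2495, -0.1919], [0.011, -0.6232, -0.782, 0.7877], [0.0, 0.0, 0.0, 1.0]]}
slate [(0.93, [327.0, 114.0, 411.0, 185.0]), (0.7, [315.0, 249.0, 383.0, 321.0])]
slide [(0.76, [382.0, 238.0, 416.0, 294.0])]
flap [(0.62, [298.0, 304.0, 380.0, 352.0])]
tape [(0.73, [253.0, 239.0, 279.0, 265.0])]
jar [(0.91, [414.0, 306.0, 442.0, 338.0])]
pencil [(0.8, [267.0, 279.0, 284.0, 357.0])]
jig []
side {'fx': 510.485, 'fy': 510.485, 'cx': 316.097, 'cy': 238.6113, 'k1': -0.0745, 'cam_to_world': [[0.9519, -0.1541, 0.2648, 0.1617], [-0.3063, -0.4676, 0.8292, -0.8524], [-0.004, -0.8704, -0.4923, 0.5941], [0.0, 0.0, 0.0, 1.0]]}
slate [(0.79, [120.0, 203.0, 233.0, 252.0]), (0.72, [314.0, 227.0, 396.0, 258.0])]
slide [(0.59, [318.0, 199.0, 363.0, 226.0])]
flap [(0.6, [398.0, 202.0, 424.0, 261.0])]
tape [(0.64, [301.0, 269.0, 330.0, 297.0]), (0.37, [397.0, 199.0, 427.0, 262.0])]
jar [(0.77, [388.0, 197.0, 403.0, 218.0]), (0.67, [317.0, 194.0, 362.0, 222.0])]
pencil [(0.8, [348.0, 276.0, 436.0, 284.0])]
jig [(0.75, [293.0, 198.0, 446.0, 304.0])]
0.8
```

View pics/scene0.png

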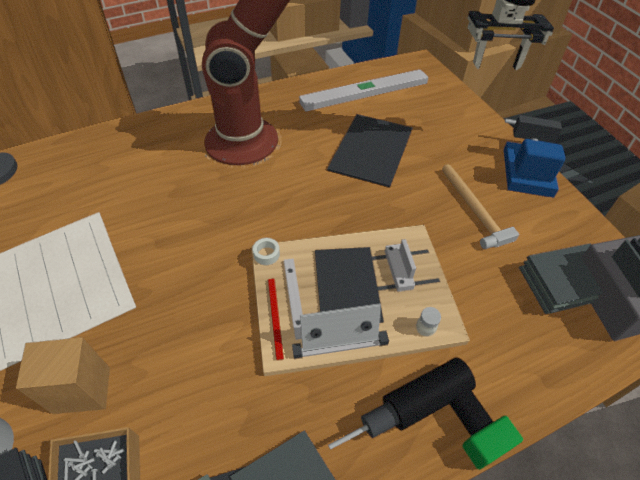

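View pics/side0.png

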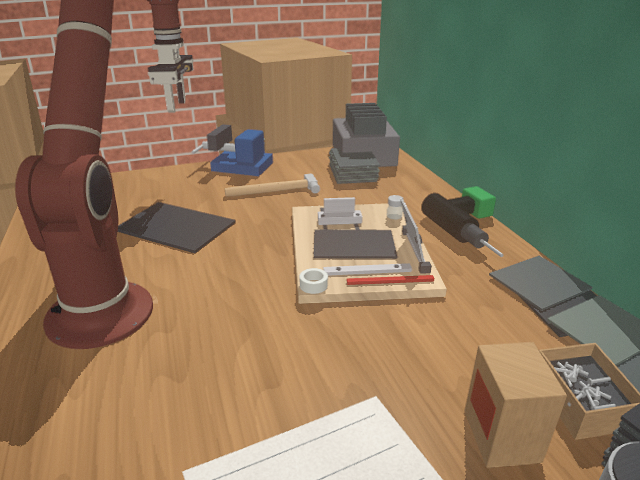

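The scene picture shows the jig, with board corners near (250,240), (425,227), (467,342) and (264,370). The slide is at (400,265), the jar at (428,320) and the flap stands at (342,325). The tape is at (265,250) and the pencil at (276,318). The look-alike slate is at (370,150), off the jig. I'll zoom in for the corners.

Run:
```python
import cv2,numpy as np
a=cv2.imread("pics/scene0.png")[215:385,240:480]; b=cv2.imread("pics/side0.png")[185:310,285:455]
a=cv2.resize(a,None,fx=3.3,fy=3.3,interpolation=cv2.INTER_CUBIC)
b=cv2.resize(b,None,fx=4.7,fy=4.7,interpolation=cv2.INTER_CUBIC)
cv2.imwrite("pics/ca.png",a);cv2.imwrite("pics/cb.png",b)
```

```text
(no output)
```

View pics/ca.png

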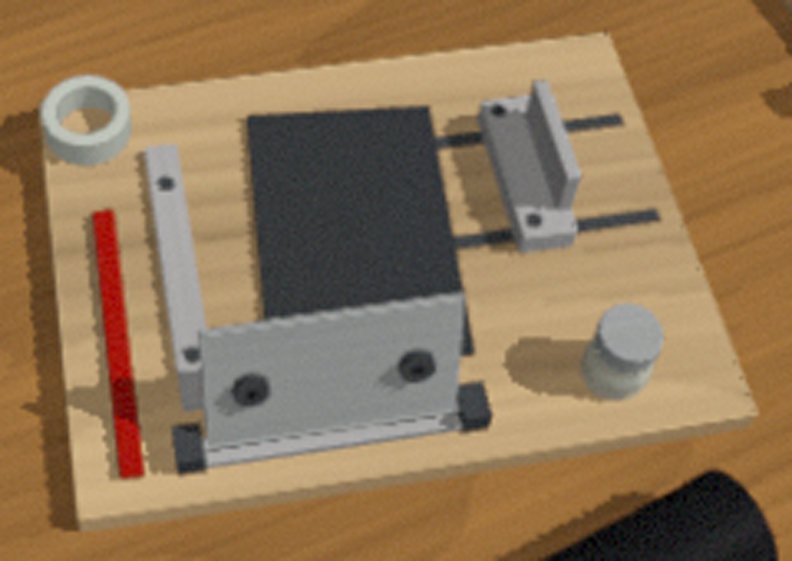

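View pics/cb.png

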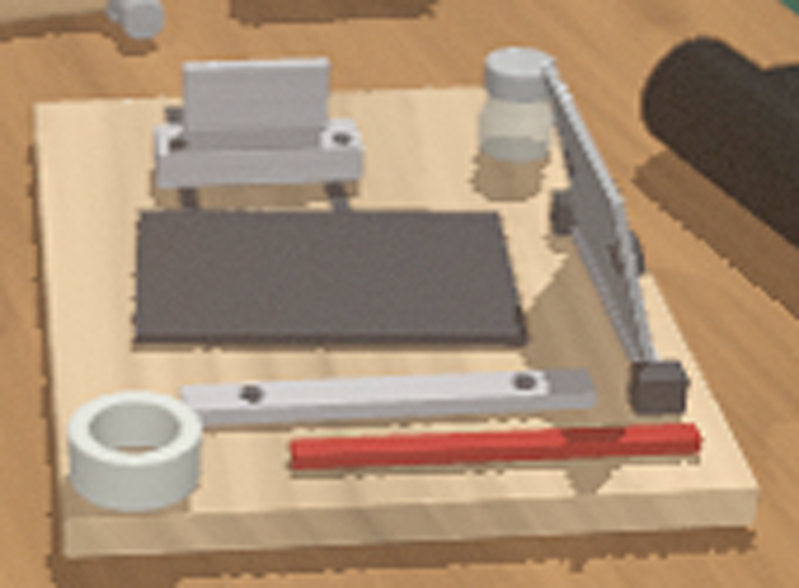

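Both crops are clear: the slide is near its start, the flap is nearly upright and the jar stands well to the +x side of the slide. Next I fit the jig pose, slide and flap angle.

```bash
cat > h.py <<'E'
import numpy as np
from rig import bot
from scipy.optimize import least_squares
def proj(P,c,T=None):
    p=bot.camera_params(c); M=np.linalg.inv(p["cam_to_world"] if T is None else T)
    q=np.atleast_2d(P)@M[:3,:3].T+M[:3,3]; s=q[:,:2]/q[:,2:]
    s=s*(1+p["k1"]*(s**2).sum(1,keepdims=True))
    return s*[p["fx"],p["fy"]]+[p["cx"],p["cy"]]
def j2w(pose,P):
    x,y,a=pose; P=np.atleast_2d(P); c,s=np.cos(a),np.sin(a)
    return np.c_[x+c*P[:,0]-s*P[:,1], y+s*P[:,0]+c*P[:,1], P[:,2]]
E
python3 - <<'E'
from h import *
sc=lambda l:240-.35+np.array(l)/3.3*[1,1]+[0,-25]
sd=lambda l:np.array(l)/4.7+[285-.4,185-.4]
S=sc([(606,35),(757,413),(80,520),(545,81),(578,172),(202,332),(463,293)])
D=sd([(36,104),(65,517),(757,490),(183,62),(328,60),(622,205),(547,63)])
def flap(t,y): return (.117-.088*np.cos(t)+0,y,.0315+.088*np.sin(t))
def res(v):
    pose=v[:3];s,t=v[3:5]
    pl=[(-.07,.123-s,.076),(.005,.123-s,.076)]; fl=[flap(t,-.135),flap(t,.005)]
    a=proj(j2w(pose,[(-.145,.18,.02),(.145,.18,.02),(.145,-.21,.02)]+pl+fl),"scene")-S
    b=proj(j2w(pose,[(-.145,.18,.02),(-.145,-.21,.02),(.145,-.21,.02)]+pl+fl),"side")-D
    return np.r_[a,b].ravel()
r=least_squares(res,[.6,-.05,0,0,1.57],loss="soft_l1");v=r.x
print(v,np.round(res(v).reshape(-1,2),1).tolist())
# rays to plane for slate corners, jar, tape
def at(uv,c,z,pose=v[:3]):
    f=lambda q:(proj(j2w(pose,[(q[0],q[1],z)]),c)-uv).ravel()
    return np.round(least_squares(f,[0,0]).x,4)
print("slate",[at(p,"scene",.026) for p in sc([(249,117),(429,107)])],[at(p,"side",.026) for p in sd([(140,212),(498,212),(522,340),(137,340)])])
print("jar",at(sc([(630,332)])[0],"scene",.07),at(sd([(517,62)])[0],"side",.07))
print("pl",j2w(v[:3],[(-.0325,.123-v[3],.076),(.117,-.065,.0315),flap(v[4],-.065)]))
E
```

```text
[ 0.56042088  0.08424147 -0.23794949  0.02079066  1.30359516] [[0.9, -1.6], [1.0, 0.1], [-0.8, -0.1], [-0.2, -1.1], [0.5, 1.3], [-1.0, 0.1], [0.6, 0.7], [-0.6, -0.1], [-0.3, 1.2], [1.0, -0.2], [-0.2, 0.8], [0.1, 0.2], [-0.7, -0.2], [-0.1, 0.1]]
slate [array([-0.1044, -0.0764]), array([-0.0947,  0.0401])] [array([-0.0962,  0.0402]), array([0.081, 0.026]), array([ 0.0676, -0.0948]), array([-0.1061, -0.0807])]
jar [0.106 0.102] [0.1042 0.106 ]
pl [[ 0.55292842  0.19123148  0.076     ]
 [ 0.65880303 -0.00650516  0.0315    ]
 [ 0.63622282 -0.00102846  0.1163772 ]]
```

>>> send_rows(
  squeeze=20,
  steps=[
    {"gripper":0,"x":0.4,"y":-0.45},
    {"gripper":0,"x":0.8,"y":-0.91,"spin":0.035},
    {"gripper":0,"x":0.8,"y":-0.91,"spin":0.036},
    {"gripper":0,"x":0.8,"y":-0.91},
    {"gripper":0,"x":0.8,"y":-0.91},
    {"gripper":0,"x":0.8,"y":-0.91},
    {"gripper":0,"x":0.8,"y":-0.91},
    {"gripper":0,"x":0.8,"y":-0.91},
    {"gripper":0,"x":0.8,"y":-0.91},
    {"gripper":0,"x":0.8,"y":-0.91},
    {"gripper":0,"x":0.8,"y":-0.91},
    {"gripper":0,"x":0.8,"y":-0.91},
    {"gripper":0,"x":0.8,"y":-0.91},
    {"gripper":0,"x":0.8,"y":-0.91},
    {"gripper":0,"x":0.57,"y":-0.49},
    {"gripper":0},
    {"gripper":0},
  ],
)

```text
invalid input at $.steps[0]: expected keys gripper, x, y, z, spin
```

Run:
```python
from h import *
import cv2
s=bot.state(); print(s['time_s'],s['eef_pos'],s['orientation'],s['force'],s['opening'])
im=bot.read_camera("wrist"); cv2.imwrite("pics/w1.png",im[:,:,::-1])
print(bot.camera_params("wrist"))
```

```text
0.8 [0.22086567 0.61128668 0.23764634] [ 1.72483781e-01  9.85012357e-01 -2.48071978e-05 -3.71765661e-05] [ 0.28487025 -0.45923558 -0.71452664] 0.0929785824407097
{'fx': 345.4643526265219, 'fy': 345.4643526265219, 'cx': 319.40774746409943, 'cy': 234.7547662280314, 'k1': -0.0056976402512650464, 'T_tool_cam': array([[-1.72475844e-03, -9.61625959e-01, -2.74358416e-01,
         7.61397747e-02],
       [ 9.99997734e-01, -1.31614798e-03, -1.67340400e-03,
        -8.48608939e-04],
       [ 1.24809245e-03, -2.74360680e-01,  9.61626050e-01,
        -1.47045823e-01],
       [ 0.00000000e+00,  0.00000000e+00,  0.00000000e+00,
         1.00000000e+00]])}
```

View pics/w1.png

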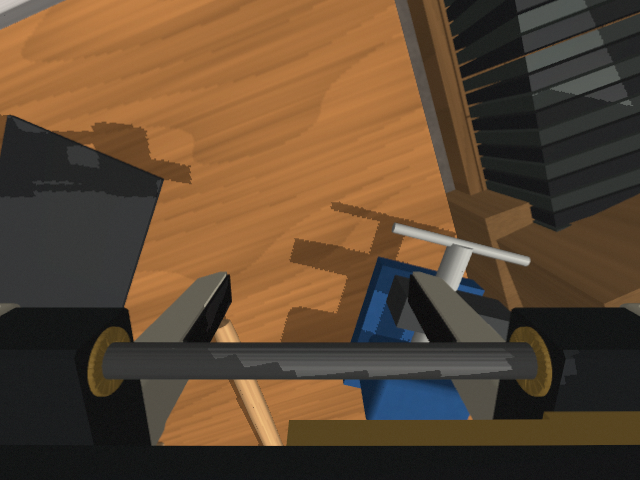

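The move was refused because every row needs all the keys, so this wrist view is still at the start (vise and hammer below). I'll resend it.

>>> send_rows(
  squeeze=20,
  steps=[
    {"gripper":0,"x":0.4,"y":-0.45,"z":0,"spin":0},
    {"gripper":0,"x":0.8,"y":-0.91,"z":0,"spin":0.035},
    {"gripper":0,"x":0.8,"y":-0.91,"z":0,"spin":0.036},
    {"gripper":0,"x":0.8,"y":-0.91,"z":0,"spin":0},
    {"gripper":0,"x":0.8,"y":-0.91,"z":0,"spin":0},
    {"gripper":0,"x":0.8,"y":-0.91,"z":0,"spin":0},
    {"gripper":0,"x":0.8,"y":-0.91,"z":0,"spin":0},
    {"gripper":0,"x":0.8,"y":-0.91,"z":0,"spin":0},
    {"gripper":0,"x":0.8,"y":-0.91,"z":0,"spin":0},
    {"gripper":0,"x":0.8,"y":-0.91,"z":0,"spin":0},
    {"gripper":0,"x":0.8,"y":-0.91,"z":0,"spin":0},
    {"gripper":0,"x":0.8,"y":-0.91,"z":0,"spin":0},
    {"gripper":0,"x":0.8,"y":-0.91,"z":0,"spin":0},
    {"gripper":0,"x":0.8,"y":-0.91,"z":0,"spin":0},
    {"gripper":0,"x":0.57,"y":-0.49,"z":0,"spin":0},
    {"gripper":0,"x":0,"y":0,"z":0,"spin":0},
    {"gripper":0,"x":0,"y":0,"z":0,"spin":0},
  ],
)

```text
time_s: 2.55
eef_pos: [0.5616, 0.2274, 0.2376]
orientation: [0.118, 0.993, -0.0, -0.0]
force: [-0.0, -0.1, 0.1]
opening: 0.0005
grasp_force: 0.0
```

Run:
```python
from h import *
import cv2
s=bot.state(); print(s['time_s'],s['eef_pos'],s['orientation'],s['force'],s['opening'])
im=bot.read_camera("wrist"); cv2.imwrite("pics/w2.png",im[:,:,::-1])
from scipy.spatial.transform import Rotation as R
T=np.eye(4);T[:3,:3]=R.from_quat(s['orientation']).as_matrix();T[:3,3]=s['eef_pos']
T=T@bot.camera_params("wrist")["T_tool_cam"]
v=[0.56042,0.08424,-0.23795]
print("pred plate back top, corners, slate",np.round(proj(j2w(v,[(-.07,.1022,.076),(.005,.1022,.076),(-.145,.18,.02),(.145,.18,.02)]),"wrist",T)))
```

```text
2.55 [0.56159623 0.2273664  0.23755628] [ 1.18102332e-01  9.93001307e-01 -1.12195021e-05 -4.94247177e-04] [-0.04646136 -0.11628191  0.11431814] 0.0005437508495603704
pred plate back top, corners, slate [[279. 182.]
 [282. 261.]
 [362.  98.]
 [354. 353.]]
```

View pics/w2.png

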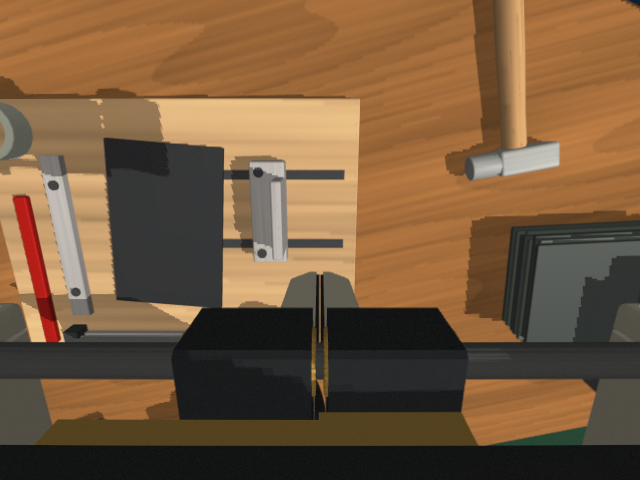

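The prediction matches the wrist view: plate edge at (279–283, 181–262) and board corner at (360,98). I'm descending behind the plate and pushing.

>>> send_rows(
  steps=[
    {"gripper":0,"x":0,"y":0,"z":-0.9,"spin":0},
    {"gripper":0,"x":0,"y":0,"z":-1,"spin":0},
    {"gripper":0,"x":0,"y":0,"z":-1,"spin":0},
    {"gripper":0,"x":0,"y":0,"z":-1,"spin":0},
    {"gripper":0,"x":0,"y":0,"z":-1,"spin":0},
    {"gripper":0,"x":0,"y":0,"z":-0.8,"spin":0},
    {"gripper":0,"x":0,"y":0,"z":0,"spin":0},
    {"gripper":0,"x":-0.08,"y":-0.32,"z":0,"spin":0},
    {"gripper":0,"x":-0.08,"y":-0.32,"z":0,"spin":0},
    {"gripper":0,"x":-0.08,"y":-0.32,"z":0,"spin":0},
    {"gripper":0,"x":-0.08,"y":-0.32,"z":0,"spin":0},
  ],
)

```text
time_s: 3.7
eef_pos: [0.5531, 0.1901, 0.0683]
orientation: [0.117, 0.993, 0.001, 0.001]
force: [1.6, 3.3, 2.6]
opening: 0.0008
grasp_force: 1.3
```

>>> send_rows(
  steps=[
    {"gripper":0,"x":-0.08,"y":-0.32,"z":0,"spin":0},
    {"gripper":0,"x":-0.08,"y":-0.32,"z":0,"spin":0},
    {"gripper":0,"x":-0.08,"y":-0.32,"z":0,"spin":0},
    {"gripper":0,"x":-0.08,"y":-0.32,"z":0,"spin":0},
  ],
)

```text
time_s: 4.1
eef_pos: [0.5436, 0.1513, 0.0672]
orientation: [0.117, 0.993, 0.001, 0.001]
force: [1.5, 4.4, 3.1]
opening: 0.0005
grasp_force: 2.0
```

Run:
```python
from h import *
import cv2
s=bot.state(); print(s['time_s'],s['eef_pos'],s['force'],s['opening'])
for c in ["scene","side"]: im=bot.read_camera(c); cv2.imwrite(f"pics/{c}3.png",im[:,:,::-1])
a=cv2.imread("pics/scene3.png")[215:385,240:480]; b=cv2.imread("pics/side3.png")[185:310,285:455]
cv2.imwrite("pics/c3.png",np.vstack([cv2.resize(a,(424,300),interpolation=2),cv2.resize(b,(424,300),interpolation=2)]))
```

```text
4.1 [0.54363474 0.15126939 0.06724612] [1.50028426 4.40629786 3.10947668] 0.00047924632869785
```

View pics/c3.png

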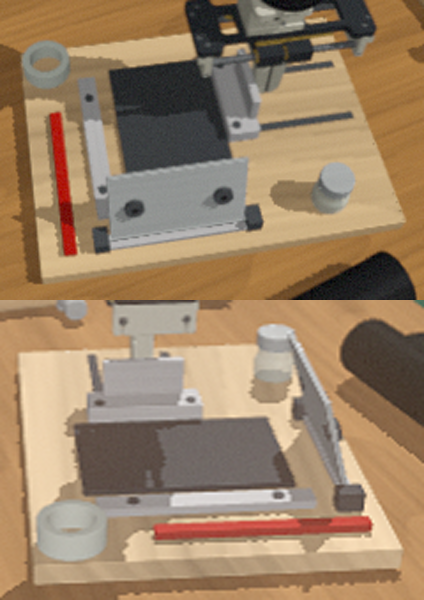

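The slate is moving squarely with the slide, with about 14 mm left. I'll continue gently.

>>> send_rows(
  steps=[
    {"gripper":0,"x":-0.04,"y":-0.16,"z":0,"spin":0},
    {"gripper":0,"x":-0.04,"y":-0.16,"z":0,"spin":0},
    {"gripper":0,"x":0,"y":0,"z":0,"spin":0},
  ],
)

```text
time_s: 4.5
eef_pos: [0.5401, 0.1408, 0.0663]
orientation: [0.118, 0.993, -0.001, -0.0]
force: [1.0, 1.0, 0.7]
opening: 0.0003
grasp_force: 0.7
```

>>> send_rows(
  steps=[
    {"gripper":0,"x":-0.016,"y":-0.065,"z":0,"spin":0},
    {"gripper":0,"x":0,"y":0,"z":0,"spin":0},
  ],
)

```text
time_s: 4.7
eef_pos: [0.5398, 0.1398, 0.0664]
orientation: [0.117, 0.993, -0.0, -0.0]
force: [1.3, 2.4, -1.0]
opening: 0.0003
grasp_force: 1.3
```

>>> send_rows(
  steps=[
    {"gripper":0,"x":-0.016,"y":-0.065,"z":0,"spin":0},
    {"gripper":0,"x":0,"y":0,"z":0,"spin":0},
  ],
)

```text
time_s: 4.9
eef_pos: [0.5393, 0.1377, 0.0664]
orientation: [0.117, 0.993, -0.0, -0.0]
force: [1.5, 3.4, -1.4]
opening: 0.0007
grasp_force: 1.4
```

>>> send_rows(
  steps=[
    {"gripper":0,"x":-0.016,"y":-0.065,"z":0,"spin":0},
    {"gripper":0,"x":0,"y":0,"z":0,"spin":0},
  ],
)

```text
time_s: 5.1
eef_pos: [0.5387, 0.1356, 0.0665]
orientation: [0.117, 0.993, -0.0, -0.0]
force: [2.2, 3.2, -0.9]
opening: 0.001
grasp_force: 1.3
```

>>> send_rows(
  steps=[
    {"gripper":0,"x":-0.016,"y":-0.065,"z":0,"spin":0},
    {"gripper":0,"x":0,"y":0,"z":0,"spin":0},
  ],
)

```text
time_s: 5.3
eef_pos: [0.5387, 0.1355, 0.0666]
orientation: [0.117, 0.993, 0.001, 0.0]
force: [2.7, 4.0, -3.5]
opening: 0.0001
grasp_force: 2.7
```

>>> send_rows(
  steps=[
    {"gripper":0,"x":-0.016,"y":-0.065,"z":0,"spin":0},
    {"gripper":0,"x":0,"y":0,"z":0,"spin":0},
  ],
)

```text
time_s: 5.5
eef_pos: [0.5387, 0.1355, 0.0666]
orientation: [0.116, 0.993, 0.002, 0.001]
force: [3.8, 7.0, -4.8]
opening: 0.0005
grasp_force: 3.9
```

>>> send_rows(
  steps=[
    {"gripper":0,"x":-0.03,"y":-0.13,"z":0,"spin":0},
    {"gripper":0,"x":-0.02,"y":-0.06,"z":0,"spin":0},
    {"gripper":0,"x":0,"y":0,"z":0,"spin":0},
    {"gripper":0,"x":0,"y":0,"z":0,"spin":0},
  ],
)

```text
time_s: 5.9
eef_pos: [0.5386, 0.1354, 0.0668]
orientation: [0.114, 0.993, 0.006, 0.003]
force: [4.2, 15.4, -8.1]
opening: 0.0005
grasp_force: 7.7
```

Run:
```python
from h import *
import cv2
s=bot.state(); print(s['time_s'],s['eef_pos'],s['force'],s['opening'])
for c in ["scene","side"]: im=bot.read_camera(c); cv2.imwrite(f"pics/{c}4.png",im[:,:,::-1])
a=cv2.imread("pics/scene4.png")[225:345,245:405]; b=cv2.imread("pics/side4.png")[195:295,290:440]
cv2.imwrite("pics/c4.png",np.hstack([cv2.resize(a,(400,300),interpolation=2),cv2.resize(b,(400,300),interpolation=2)]))
```

```text
5.9 [0.53863165 0.13539115 0.06684286] [ 4.15375433 15.41575893 -8.11120109] 0.00045342913230933735
```

View pics/c4.png

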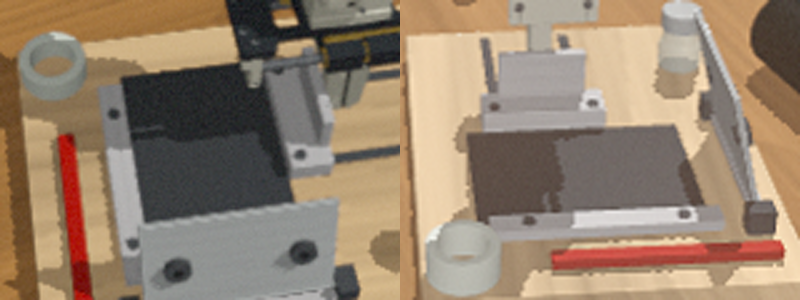

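The slate sits flush along the stop bar and the slide is blocked at 15 N. I'm retreating and rising.

>>> send_rows(
  steps=[
    {"gripper":0,"x":0.1,"y":0.4,"z":0,"spin":0},
    {"gripper":0,"x":0.14,"y":0.6,"z":0,"spin":0},
    {"gripper":0,"x":0,"y":0,"z":0.7,"spin":0},
    {"gripper":0,"x":0,"y":0,"z":1,"spin":0},
    {"gripper":0,"x":0,"y":0,"z":1,"spin":0},
    {"gripper":0,"x":0,"y":0,"z":1,"spin":0},
    {"gripper":0,"x":0,"y":0,"z":0,"spin":0},
  ],
)

```text
time_s: 6.7
eef_pos: [0.5451, 0.1548, 0.1814]
orientation: [0.118, 0.993, -0.0, 0.003]
force: [-0.0, 0.1, 0.3]
opening: 0.0003
grasp_force: 0.0
```

Run:
```python
from h import *
s=bot.state(); print(s['time_s'],s['eef_pos'],s['force'])
v=[0.56042,0.08424,-0.23795]
W=j2w(v,[(.15,-.065,s['eef_pos'][2])])[0]; print("to behind",W,(W-s['eef_pos'])/.03)
prev=None
for t in [1.3,1.15,1.0,.85,.7,.55,.4,.25,.1,0]:
    r,h=.075,.0025
    C=(.117-r*np.cos(t)+h*np.sin(t)+.0075,-.065,.0315+r*np.sin(t)+h*np.cos(t)+.019)
    w=j2w(v,[C])[0]; print(t,np.round(w,4), None if prev is None else np.round((w-prev)/.03,2)); prev=w
```

```text
6.7 [0.54510128 0.15482547 0.18140353] [-0.02629533  0.12127474  0.27647184]
to behind [ 0.69087228 -0.01428514  0.18140353] [ 4.85903319 -5.63702025  0.        ]
1.3 [ 0.6489 -0.0041  0.1234] None
1.15 [ 0.6385 -0.0016  0.12  ] [-0.35  0.08 -0.12]
1.0 [0.6288 0.0008 0.115 ] [-0.33  0.08 -0.17]
0.85 [0.6198 0.003  0.1085] [-0.3   0.07 -0.22]
0.7 [0.6119 0.0049 0.1007] [-0.26  0.06 -0.26]
0.55 [0.6052 0.0065 0.0918] [-0.22  0.05 -0.3 ]
0.4 [0.5999 0.0078 0.082 ] [-0.18  0.04 -0.33]
0.25 [0.5961 0.0087 0.0715] [-0.13  0.03 -0.35]
0.1 [0.5938 0.0093 0.0605] [-0.08  0.02 -0.37]
0 [0.5932 0.0094 0.053 ] [-0.02  0.   -0.25]
```

>>> send_rows(
  steps=[
    {"gripper":0,"x":0.4,"y":-0.46,"z":0,"spin":0},
    {"gripper":0,"x":0.7,"y":-0.81,"z":0,"spin":0},
    {"gripper":0,"x":0.7,"y":-0.81,"z":0,"spin":0},
    {"gripper":0,"x":0.7,"y":-0.81,"z":0,"spin":0},
    {"gripper":0,"x":0.7,"y":-0.81,"z":0,"spin":0},
    {"gripper":0,"x":0.7,"y":-0.81,"z":0,"spin":0},
    {"gripper":0,"x":0.7,"y":-0.81,"z":0,"spin":0},
    {"gripper":0,"x":0.26,"y":-0.32,"z":0,"spin":0},
    {"gripper":0,"x":0,"y":0,"z":-0.8,"spin":0},
    {"gripper":0,"x":0,"y":0,"z":-0.9,"spin":0},
    {"gripper":0,"x":0,"y":0,"z":-0.6,"spin":0},
    {"gripper":0,"x":0,"y":0,"z":0,"spin":0},
  ],
)

```text
time_s: 7.9
eef_pos: [0.6857, -0.0133, 0.1039]
orientation: [0.117, 0.993, -0.001, -0.005]
force: [-0.2, 0.7, -0.5]
opening: 0.0003
grasp_force: 0.0
```

>>> send_rows(
  steps=[
    {"gripper":0,"x":-0.4,"y":0.1,"z":0,"spin":0},
    {"gripper":0,"x":-0.4,"y":0.1,"z":0,"spin":0},
    {"gripper":0,"x":-0.3,"y":0.07,"z":0,"spin":0},
    {"gripper":0,"x":-0.3,"y":0.07,"z":0,"spin":0},
  ],
)

```text
time_s: 8.3
eef_pos: [0.6484, -0.003, 0.1095]
orientation: [0.117, 0.993, -0.0, 0.002]
force: [3.0, -0.5, -0.9]
opening: 0.0007
grasp_force: 1.2
```

Contact with the flap. Now I follow the arc.

>>> send_rows(
  steps=[
    {"gripper":0,"x":-0.31,"y":0.07,"z":-0.1,"spin":0},
    {"gripper":0,"x":-0.29,"y":0.07,"z":-0.14,"spin":0},
    {"gripper":0,"x":-0.26,"y":0.06,"z":-0.18,"spin":0},
    {"gripper":0,"x":-0.23,"y":0.05,"z":-0.22,"spin":0},
  ],
)

```text
time_s: 8.7
eef_pos: [0.6148, 0.0049, 0.0895]
orientation: [0.117, 0.993, 0.0, 0.001]
force: [2.7, -1.3, 0.4]
opening: 0.0004
grasp_force: 0.9
```

>>> send_rows(
  steps=[
    {"gripper":0,"x":-0.19,"y":0.04,"z":-0.24,"spin":0},
    {"gripper":0,"x":-0.15,"y":0.04,"z":-0.26,"spin":0},
    {"gripper":0,"x":-0.11,"y":0.03,"z":-0.28,"spin":0},
    {"gripper":0,"x":0,"y":0,"z":0,"spin":0},
  ],
)

```text
time_s: 9.1
eef_pos: [0.5988, 0.0085, 0.0641]
orientation: [0.117, 0.993, -0.0, -0.003]
force: [-0.4, 0.4, -0.5]
opening: 0.0001
grasp_force: 0.0
```

Run:
```python
from h import *
import cv2
s=bot.state(); print(s['time_s'],s['eef_pos'],s['force'])
for c in ["scene","side"]: im=bot.read_camera(c); cv2.imwrite(f"pics/{c}5.png",im[:,:,::-1])
a=cv2.imread("pics/scene5.png")[225:365,245:435]; b=cv2.imread("pics/side5.png")[195:305,290:440]
cv2.imwrite("pics/c5.png",np.hstack([cv2.resize(a,(400,300),interpolation=2),cv2.resize(b,(400,300),interpolation=2)]))
```

```text
9.1 [0.59884682 0.0084754  0.06410818] [-0.41392927  0.40401096 -0.45417121]
```

View pics/c5.png

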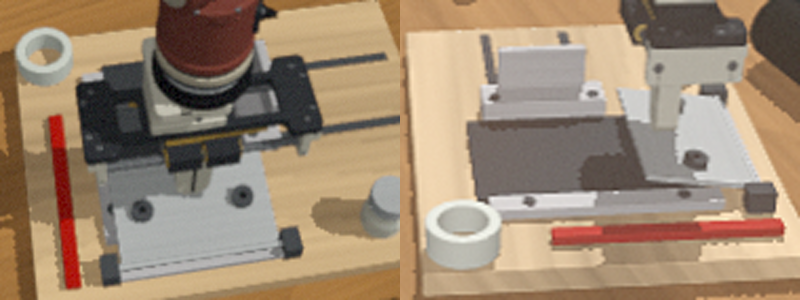

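The flap is down to a small angle. I'll press straight down.

>>> send_rows(
  steps=[
    {"gripper":0,"x":-0.05,"y":0.01,"z":-0.2,"spin":0},
    {"gripper":0,"x":0,"y":0,"z":-0.15,"spin":0},
    {"gripper":0,"x":0,"y":0,"z":0,"spin":0},
  ],
)

```text
time_s: 9.5
eef_pos: [0.5993, 0.0085, 0.0548]
orientation: [0.117, 0.993, -0.0, -0.001]
force: [-0.6, -0.3, -0.1]
opening: 0.0001
grasp_force: 0.0
```

>>> send_rows(
  steps=[
    {"gripper":0,"x":0,"y":0,"z":-0.08,"spin":0},
    {"gripper":0,"x":0,"y":0,"z":0,"spin":0},
  ],
)

```text
time_s: 9.7
eef_pos: [0.5996, 0.0085, 0.0534]
orientation: [0.117, 0.993, -0.0, -0.0]
force: [-0.6, 0.9, 3.1]
opening: 0.0009
grasp_force: 1.4
```

>>> send_rows(
  steps=[
    {"gripper":0,"x":0,"y":0,"z":-0.08,"spin":0},
    {"gripper":0,"x":0,"y":0,"z":0,"spin":0},
  ],
)

```text
time_s: 9.9
eef_pos: [0.5997, 0.0085, 0.0532]
orientation: [0.117, 0.993, -0.0, -0.0]
force: [-4.5, 0.1, 14.9]
opening: 0.0003
grasp_force: 7.8
```

It stopped at tip height 34 mm, which is the shut level, with 15 N. I'm lifting away and checking.

>>> send_rows(
  steps=[
    {"gripper":0,"x":0,"y":0,"z":0.3,"spin":0},
    {"gripper":0,"x":0,"y":0,"z":0.9,"spin":0},
    {"gripper":0,"x":0,"y":0,"z":1,"spin":0},
    {"gripper":0,"x":0,"y":0,"z":1,"spin":0},
    {"gripper":0,"x":0,"y":0.6,"z":1,"spin":0},
    {"gripper":0,"x":0,"y":1,"z":0.5,"spin":0},
    {"gripper":0,"x":0,"y":1,"z":0,"spin":0},
    {"gripper":0,"x":0,"y":1,"z":0,"spin":0},
    {"gripper":0,"x":0,"y":1,"z":0,"spin":0},
    {"gripper":0,"x":0,"y":1,"z":0,"spin":0},
    {"gripper":0,"x":0,"y":0.6,"z":0,"spin":0},
    {"gripper":0,"x":0,"y":0,"z":0,"spin":0},
  ],
)

```text
time_s: 11.1
eef_pos: [0.5989, 0.1983, 0.1914]
orientation: [0.115, 0.993, 0.001, -0.001]
force: [0.3, -0.4, -0.7]
opening: 0.0003
grasp_force: 0.0
```

Run:
```python
from h import *
import cv2
s=bot.state(); print(s['time_s'],s['eef_pos'],s['force'])
v=[0.56042,0.08424,-0.23795]
for c in ["scene","side"]:
    im=bot.read_camera(c)[:,:,::-1].copy()
    P=proj(j2w(v,[(.029,-.135,.034),(.029,.005,.034),(-.0700,.03,.076),(.005,.03,.076)]),c)
    for p in P: cv2.circle(im,tuple(np.round(p).astype(int)),1,(0,255,0),-1)
    cv2.imwrite(f"pics/{c}6.png",im)
a=cv2.imread("pics/scene6.png")[225:375,245:445]; b=cv2.imread("pics/side6.png")[190:305,290:443]
cv2.imwrite("pics/c6.png",np.hstack([cv2.resize(a,(400,300),interpolation=2),cv2.resize(b,(400,300),interpolation=2)]))
```

```text
11.1 [0.59893507 0.1982553  0.19139511] [ 0.28546284 -0.36834843 -0.67862458]
```

View pics/c6.png

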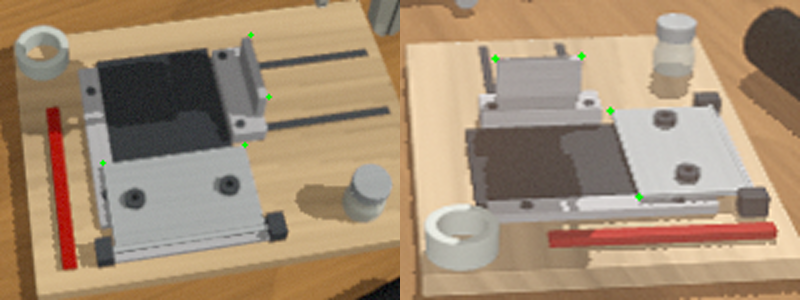

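The final view shows the slate flush against the bar and the slide at the predicted snug position. The flap edge is on the predicted shut points, and the tape, jar and pencil are unmoved. Handing in.

```bash
python3 -c "
from rig import bot
print(bot.sign_off())"
```

```text
the job is handed in; nothing more can be done
None
```

The job is handed in after about 11 s of robot time: the slate is square and snug against the stop bar, the flap is fully shut over it, and the tape, jar and pencil are where they were.

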